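# Set the casting knife on its gauge strip

### The arm

A 6-joint arm with a two-finger parallel gripper is mounted at the origin on the work surface. World frame = base frame: x ahead of the robot, y to its left, z up, the work surface at z = 0. Lengths are in m, angles in rad, forces in N, time in s.
With the tool pointing down it reaches from about 0.375 to 0.9 m from the base axis. Payload 3.1 kg.
Tool frame: the origin (TCP) lies midway between the tips of the shut fingers; the grasp point (between the pads) lies 19 mm behind it (manip.grip_depth is the distance from the TCP to the grasp point, in m); z points along the fingers, y is the line along which they close (so a half turn about z gives the same grasp; the last joint's range is limited). The gripper opens to 85 mm and grips with 20 to 120 N. Pads are 22 mm wide; open, the fingers measure 114 mm over their backs; the gripper's body (76 mm by 85 mm) begins 54 mm behind the grasp point. The pads swing forward as they close: fully open they stand 13 mm farther back than shut.
Start: joints at [1.03, 0.527, 1.433, -0, 1.181, -0.178], TCP at [0.222, 0.584, 0.231] pointing down, gripper open.
Joint ranges: [-3.08, 3.08], [-0.75, 2.2], [0.22, 2.44], [-1.43, 4.57], [0, 2.65], [-2.85, 2.85]. Speed limits (rad/s): [2.79, 2.79, 3.14, 3.14, 3.14, 3.14].

### API

Orientations are given as a unit quaternion [x, y, z, w].
In Python, from station import telemetry, snapshot, manip gives the robot as it stands. The module is installed in compiled form; this text tells all that it offers.
- The arm moves only by the shell command python3 -m crank 'ROWS' [OPENING] [FORCE]. ROWS is text: rows parted by semicolons, each of 6 numbers parted by spaces: the shift along the tool's x, y, z as a fraction of full scale, then the turn, a rotation vector about the tool's x, y, z as a fraction of full scale. A call has exactly 5 rows; each row shifts and turns the commanded pose from where the row before left it, along the tool's axes as they then stand; what a row does not reach is not made up. Full scale, the value 1, is 4 cm for a shift and 90 degrees for a turn. A row lasts 1/10 s, in which the tool goes at most 50 mm and 8.59 degrees, less where a joint would pass 70% of its speed; a pose out of reach is approached as far as the arm can. A call with a number of a shift or a turn outside -1 to 1 is refused whole. A call with a gripper value outside its range is refused whole. OPENING is the opening, from -1 (shut) to 1 (fully open), set as the call begins (- or left out, the last holds). The fingers move at their own pace and stop on an object; FORCE is the grip in N (left out, the last holds). Time passes only in rows, so rows that do not move let the fingers close, or fill a call up. It gives the time, the measured TCP pose, the force, the opening and the grip force at its end, in the units of the state.
- telemetry.sense(): the state, without advancing time (a new reading comes with each control period).
- snapshot(name): name is "scene" or "top" or "wrist"; returns a dict with "image" (480x640x3 uint8, red, green, blue), "depth" (480x640 float32, m along the optical axis (not along the pixel's ray), 0 where there is no reading), "camera_matrix" (3x3 intrinsics, pixels), "rvec" (rotation vector, rad) and "tvec" (3), from world to camera coordinates, as OpenCV has them. Camera axes: x right, y down, z forward; pixel columns grow to the right and rows downward; lengths in m; the calibration is good to about 2 mm. The wrist camera is an equidistant fisheye: a pixel r from the principal point sees the ray r / f radians off the axis. A picture is of the moment at which its call begins.
- manip.sign_off(): hands the job in; it is judged then, once.
The state is a dict: "t": time; "q": joint angles; "qd": joint speeds; "tau": joint torques, N m; "tcp_pos": TCP position; "tool_rot": TCP orientation; "force": force on the tool from outside, world axes, zero at the start; "ft_torque": the same for the moment, N m; "finger_gap": opening from 0.0 (shut) to 1.0 (fully open); "gripper_force": force on a finger pad.
Only numpy, scipy, OpenCV 4.12 (cv2) and the standard library are available. Lean on these libraries where they do the work, as an engineer would, in place of code of your own. Each camera call takes 0.05 s, during which the arm holds its last target. There are 200 camera calls.

### The job

Two gel-casting knives stand on the bench; one of them has a flat steel gauge strip lying on its bed, under the blade. Turn the wing screw on top of that knife clockwise until its blade has come down and just drags on the strip, touching it without clamping it tight. Leave the strip lying where it is and let go of the screw.

Things in the scene. Friction and masses are not known exactly. Their poses are not given: they have to be found in the camera images.
- screw (a joint): Angle (rad) of the wing screw on the knife with the strip; grows clockwise seen from above and lowers the blade 7 mm per rad. 0: wing along the strip; starts at 0.2 to 0.7. The blade touches at 1.33, then presses by a spring: 1 N, plus 12 N per rad. Drag is right with the wing square across the strip (1.57 +-0.2), too tight from 1.8; stop at 2.6. Stiff to turn (0.15 N m), stays where left.
- screw_grip (a point): Point on that screw's upright axis at the height to hold it, 121 mm above the bench; x axis along the wing, z up. Wing: upright dark steel bar 46 mm long, 12 thick, 34 high, top 9 mm above the point. Below it a white bridge 120 x 26 mm, top 33 mm below the point, on a dark fixed bed 170 x 130 x 16 mm. A second knife alike, without strip, stands beside it, to its left or right.
- blade: The knife's steel blade, an upright plate 84 mm long, 8 mm thick and 28 mm high that hangs under the bridge, along it. Origin: middle of its lower edge; y axis along the edge, z up. The bed's top is 16 mm and the strip's top 22 mm above the bench, so the gap left is the origin's height less 22 mm.
- gauge: The loose gauge strip on the bed of that knife: flat steel 140 x 20 x 6 mm, about 130 g, lying square across under the blade and showing on both sides of the bridge. Origin: centre of its underside; x axis along its length, z up. A like strip lies on the bench as a spare.
Not all that is in view belongs to the job. What is shaped like the gauge but blue is not meant. Leave any purple look-alike of the part that bears screw alone.

How it is judged:
At the end, for the whole second after the job is handed in: The blade rests on the gauge strip with 0.4 to 7 N (screw angle about 1.34 to 1.8 rad), and the strip lies still within 15 mm of where it was at the start (contact force between blade and gauge between 0.4 and 7 N and distance of gauge from where it was at the start of the episode below 0.015 m and linear speed of gauge below 0.02 m/s); the robot touches nothing.
It also fails if it takes over 32 s, if anything falls off the work surface, if the arm or the gripper's body presses on something with over 40 N, if the wrist force passes 120 N, or if a joint passes its speed limit or range.

## Working session

There is one attempt and no reset: what is moved stays moved. The work goes in short steps, Python scripts to look and compute and a shell command to move; the robot and the scene stay as the last step left them, time stands still between calls to the robot, and variables do not carry over. Pictures are saved under pics/ and viewed, at most 10 in all, crops included, and the job is handed in when it is done.

```bash
mkdir -p pics; cat > h.py <<'E'
import numpy as np, cv2, pickle
from station import telemetry, snapshot, manip
from scipy.spatial.transform import Rotation as R
def pts(s):
    K=s['camera_matrix']; Rm=cv2.Rodrigues(np.array(s['rvec'],float))[0]; t=np.array(s['tvec'],float).ravel()
    d=s['depth']; v,u=np.mgrid[:480,:640]
    c=np.stack([(u-K[0,2])/K[0,0]*d,(v-K[1,2])/K[1,1]*d,d],-1)
    return (c-t)@Rm
def save(n,im): cv2.imwrite('pics/'+n,im[...,::-1])
E
python3 - <<'E'
from h import *
for n in('top','scene'):
    s=snapshot(n); pickle.dump(s,open(n+'.pkl','wb')); save(n+'0.png',s['image'])
print(telemetry.sense())
E
```

```text
{'t': 0.1, 'q': array([ 1.02949259e+00,  5.28394605e-01,  1.43377925e+00,  1.74501923e-06,
        1.18139842e+00, -1.78517903e-01]), 'qd': array([-0.00017251, -0.00094486, -0.00203308,  0.00105829,  0.00151475,
        0.00093765]), 'tau': array([-5.91296121e-04, -4.43302846e+01, -1.78583568e+01, -3.11015838e-04,
        3.80919693e-03,  2.20505120e-05]), 'tcp_pos': array([0.22144444, 0.58376418, 0.23041671]), 'tool_rot': array([ 1.80400048e-01,  9.83592824e-01, -9.26104543e-04, -3.49356201e-04]), 'force': array([-0.38703624,  0.33436443, -1.18475601]), 'ft_torque': array([ 0.04617352, -0.0257681 ,  0.04368537]), 'gripper_force': 0.0, 'finger_gap': 0.9988635102634754}
```

View pics/top0.png

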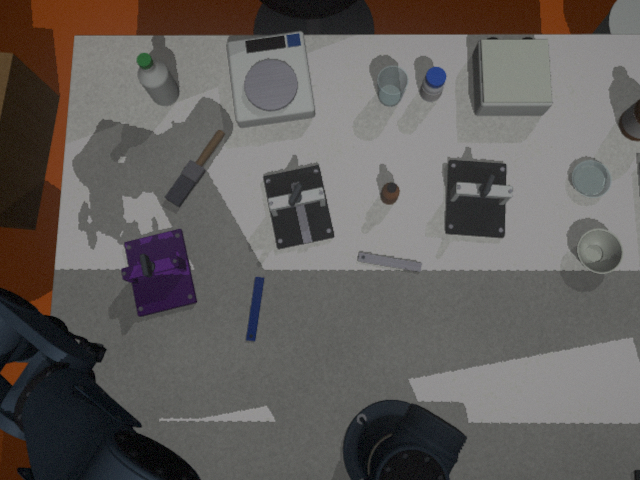

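View pics/scene0.png

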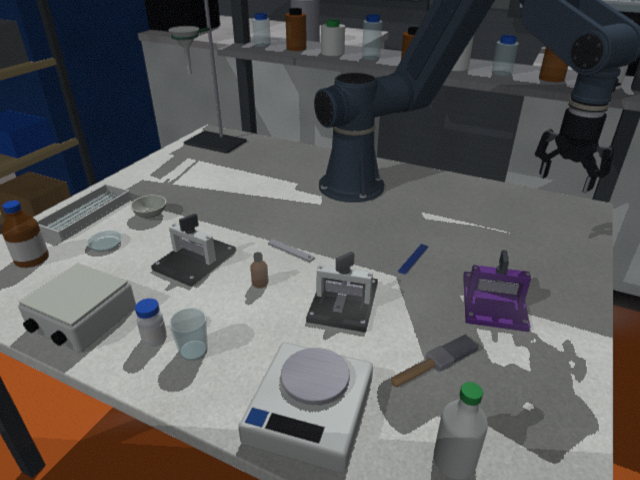

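Knives in the top view: (298,205) is black/white with a grey strip at (305,222) on its bed. (476,198) is alike but has no strip. (160,270) is the purple look-alike. The first fits. The spare strip lies at (390,261) and the blue one at (255,310). I'll confirm in an enlarged crop and measure.

```bash
python3 - <<'E'
from h import *
s=pickle.load(open('top.pkl','rb')); P=pts(s); im=s['image']
c=im[150:260,250:350]; save('crop1.png',cv2.resize(c,None,fx=5,fy=5,interpolation=cv2.INTER_CUBIC))
m=np.zeros((480,640),bool); m[150:260,255:345]=True
g=im.astype(int).sum(2)/3
def rect(n,mm):
    mm=mm&m; p=P[mm]; 
    if len(p)<5: print(n,len(p));return
    r=cv2.minAreaRect(p[:,:2].astype(np.float32)*1000); print(n,len(p),r,'z',np.round(np.percentile(p[:,2],[5,50,95]),4), 'box',cv2.boxPoints(r).round().tolist(), np.argwhere(mm).mean(0))
Z=P[...,2]
rect('bed',(Z>.010)&(Z<.019)&(g<80)); rect('strip',(Z>.0185)&(Z<.027)); rect('bridge',(Z>.078)&(Z<.094)); rect('wing',(Z>.105)&(Z<.14)); rect('wingtop',(Z>.124)&(Z<.14))
E
```

```text
bed 2281 ((522.6467895507812, 203.7607421875), (171.859130859375, 128.3494415283203), 12.164813041687012) z [0.0118 0.0159 0.0186] box [[425.0, 248.0], [452.0, 123.0], [620.0, 159.0], [593.0, 285.0]] [207.2599737  298.07145989]
strip 1100 ((519.868408203125, 203.8021240234375), (169.9573516845703, 128.4476776123047), 12.070039749145508) z [0.0186 0.0203 0.025 ] box [[423.0, 249.0], [450.0, 123.0], [616.0, 159.0], [590.0, 284.0]] [210.94545455 298.69545455]
bridge 570 ((522.152587890625, 204.3040771484375), (28.615463256835938, 119.44385528564453), 12.471002578735352) z [0.0822 0.088  0.0924] box [[495.0, 260.0], [521.0, 143.0], [549.0, 149.0], [523.0, 266.0]] [198.61403509 295.96666667]
wing 162 ((522.0213012695312, 204.5858917236328), (13.063356399536133, 45.74713897705078), 65.47003173828125) z [0.1111 0.1287 0.1329] box [[499.0, 208.0], [540.0, 189.0], [546.0, 201.0], [504.0, 220.0]] [194.2654321 294.7654321]
wingtop 126 ((522.179931640625, 204.27919006347656), (12.338582038879395, 45.2332649230957), 64.99221801757812) z [0.1255 0.1295 0.1331] box [[499.0, 208.0], [540.0, 189.0], [545.0, 200.0], [504.0, 219.0]] [193.5        294.41269841]
```

View pics/crop1.png

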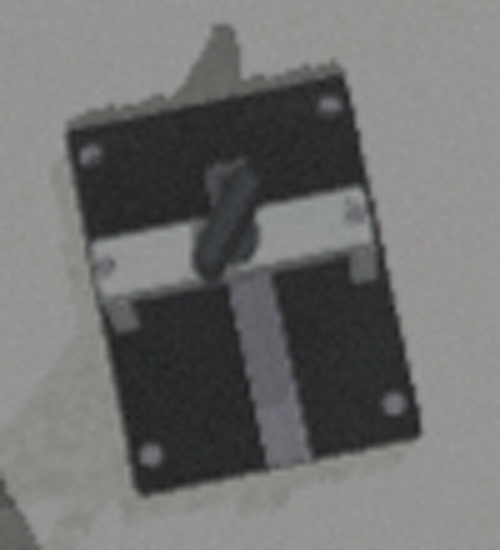

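The crop confirms it: the strip runs under the bridge of the knife at (298,205). The strip's direction is +12.2° and the wing's is −24.9°, so the screw stands at about 0.65 rad. The axis is at (0.522, 0.204). It needs about 53° clockwise, and tool y (now at 69°) has to be at 65° for the grip.

```bash
python3 -m crank '-0.6 -0.36 0 0 0 0; -0.9 -0.54 0 0 0 0; -0.9 -0.54 0 0 0 0; -0.9 -0.54 0 0 0 0; -0.9 -0.54 0 0 0 0' 1 60; python3 -m crank '-0.9 -0.54 0 0 0 0; -0.9 -0.54 0 0 0 0; -0.9 -0.54 0 0 0 0; -0.9 -0.54 0 0 0 0; -0.9 -0.54 0 0 0 0'
cat >> h.py <<'E'
def go(x,y,z,yaw_y):
    s=telemetry.sense(); r=R.from_quat(s['tool_rot']); p=s['tcp_pos']
    a=np.radians(yaw_y); yv=np.array([np.cos(a),np.sin(a),0]); zv=np.array([0,0,-1.]); T=R.from_matrix(np.stack([np.cross(yv,zv),yv,zv],1))
    print('t',s['t'],'p',p.round(4),'yaw',np.degrees(np.arctan2(*r.as_matrix()[[1,0],1])).round(2),'q',s['q'].round(2),'F',s['force'].round(1),'gap',round(s['finger_gap'],3),s['gripper_force'])
    print('shift frac',(r.inv().apply(np.array([x,y,z])-p)/.04).round(3),'turn frac',((r.inv()*T).as_rotvec()/(np.pi/2)).round(4))
E
python3 -c "
from h import *
go(.522,.2043,.102,65.1)"
```

```text
t: 0.6
tcp_pos: [0.3435, 0.429, 0.231]
tool_rot: [0.18, 0.984, -0.0, -0.0]
force: [0.7, -0.1, 0.2]
finger_gap: 0.998
gripper_force: 0.0
t: 1.1
tcp_pos: [0.4736, 0.2641, 0.231]
tool_rot: [0.18, 0.984, -0.0, -0.0]
force: [-0.0, 0.9, -0.1]
finger_gap: 0.999
gripper_force: 0.0
t 1.1 p [0.4736 0.2641 0.231 ] yaw 69.21 q [ 0.3   0.42  1.64  0.    1.08 -0.91] F [-0.   0.9 -0.1] gap 0.999 0.0
shift frac [-1.665 -0.966  3.224] turn frac [-0.0002 -0.0004  0.0457]
```

```bash
python3 -m crank '-0.85 -0.5 0 0 0 0; -0.6 -0.35 0.4 0 0 0; 0 0 0.6 0 0 0.045; 0 0 0.4 0 0 0; 0 0 0 0 0 0'; python3 - <<'E'
from h import *
s=snapshot('wrist'); save('w1.png',s['image']); go(.522,.2043,.102,65.1)
E
```

```text
t: 1.6
tcp_pos: [0.5132, 0.2123, 0.1727]
tool_rot: [0.215, 0.977, -0.001, -0.003]
force: [-0.5, 0.3, 0.2]
finger_gap: 1.0
gripper_force: 0.0
t 1.65 p [0.5142 0.2128 0.1741] yaw 65.15 q [ 0.19  0.51  1.66  0.    0.97 -0.95] F [ 0.4  0.  -0.2] gap 0.999 0.0
shift frac [-0.272 -0.108  1.802] turn frac [-0.0013 -0.0018  0.0005]
```

View pics/w1.png

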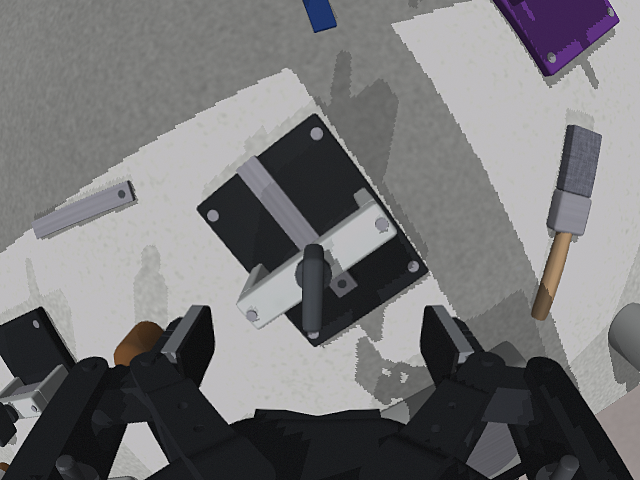

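The wrist view shows the wing upright at (313,290), midway between the pads (190/445) and parallel to them, and the strip under the bridge. I'll descend and centre.

```bash
python3 -m crank '-0.27 -0.11 0.3 0 0 0; 0 0 0.6 0 0 0; 0 0 0.5 0 0 0; 0 0 0.3 0 0 0; 0 0 0 0 0 0'; python3 -c "
from h import *
go(.522,.2043,.102,65.1)"
```

```text
t: 2.15
tcp_pos: [0.5226, 0.2044, 0.106]
tool_rot: [0.215, 0.977, -0.001, -0.001]
force: [-1.6, -0.7, -0.1]
finger_gap: 0.997
gripper_force: 0.0
t 2.15 p [0.5226 0.2044 0.106 ] yaw 65.17 q [ 0.17  0.62  1.7  -0.    0.82 -0.96] F [-1.6 -0.7 -0.1] gap 0.997 0.0
shift frac [ 0.012 -0.007  0.1  ] turn frac [-0.001  -0.0013  0.0008]
```

```bash
python3 -m crank '0 0 0.06 0 0 0; 0 0 0 0 0 0; 0 0 0 0 0 0; 0 0 0 0 0 0; 0 0 0 0 0 0' -1 60;  python3 -m crank '0 0 0 0 0 0; 0 0 0 0 0 0; 0 0 0 0 0 0; 0 0 0 0 0 0; 0 0 0 0 0 0'; python3 -c "
from h import *
go(.522,.2043,.104,12.2)"
```

```text
t: 2.65
tcp_pos: [0.5234, 0.2048, 0.1054]
tool_rot: [0.215, 0.977, 0.0, 0.0]
force: [0.1, -2.6, 2.4]
finger_gap: 0.143
gripper_force: 3.5
t: 3.15
tcp_pos: [0.5233, 0.2046, 0.1056]
tool_rot: [0.215, 0.977, -0.0, 0.0]
force: [-0.7, -1.1, 5.8]
finger_gap: 0.126
gripper_force: 60.5
t 3.15 p [0.5233 0.2046 0.1056] yaw 65.18 q [ 0.17  0.62  1.7  -0.    0.82 -0.96] F [-0.7 -1.1  5.8] gap 0.126 60.46473026275635
shift frac [ 0.027 -0.021  0.039] turn frac [3.000e-04 3.000e-04 5.886e-01]
```

```bash
python3 -m crank '0 0 0 0 0 0.05; 0 0 0 0 0 0.06; 0 0 0 0 0 0.06; 0 0 0 0 0 0.06; 0 0 0 0 0 0.06';  python3 -m crank '0 0 0 0 0 0.06; 0 0 0 0 0 0.06; 0 0 0 0 0 0.06; 0 0 0 0 0 0.05; 0 0 0 0 0 0'; python3 -c "
from h import *
go(.522,.2043,.104,12.2)"
```

```text
t: 3.65
tcp_pos: [0.5237, 0.205, 0.1056]
tool_rot: [0.431, 0.902, 0.001, 0.001]
force: [-0.5, 0.6, 4.2]
finger_gap: 0.129
gripper_force: 60.5
t: 4.15
tcp_pos: [0.5241, 0.2053, 0.1056]
tool_rot: [0.585, 0.811, 0.001, 0.001]
force: [0.4, 1.5, 5.3]
finger_gap: 0.128
gripper_force: 60.6
t 4.15 p [0.5241 0.2053 0.1056] yaw 18.34 q [ 0.17  0.62  1.7   0.    0.82 -0.15] F [0.4 1.5 5.3] gap 0.128 60.57946801185608
shift frac [-0.006 -0.058  0.04 ] turn frac [ 0.0017 -0.0002  0.0683]
```

```bash
python3 -m crank '0 0 0 0 0 0.035; 0 0 0 0 0 0.03; 0 0 0 0 0 0; 0 0 0 0 0 0; 0 0 0 0 0 0'; python3 -m crank '0 0 0 0 0 0; 0 0 0 0 0 0; 0 0 0 0 0 0; 0 0 0 0 0 0; 0 0 0 0 0 0' 1; python3 -m crank '0 0 0 0 0 0; 0 0 0 0 0 0; 0 0 -0.5 0 0 0; 0 0 -0.8 0 0 0; 0 0 -0.8 0 0 0'; python3 -m crank '0 0 -0.6 0 0 0; -0.4 0 -0.4 0 0 0; -0.8 0 0 0 0 0; -0.8 0 0 0 0 0; -0.8 0 0 0 0 0'; python3 -m crank '-0.8 0 0 0 0 0; -0.8 0 0 0 0 0; -0.4 0 0 0 0 0; 0 0 0 0 0 0; 0 0 0 0 0 0'; python3 - <<'E'
from h import *
go(.522,.2043,.104,12.2)
s=snapshot('top'); P=pts(s); im=s['image']; pickle.dump(s,open('top2.pkl','wb')); save('top2.png',im)
save('crop2.png',cv2.resize(im[150:260,250:350],None,fx=5,fy=5,interpolation=cv2.INTER_CUBIC))
Z=P[...,2]; m=(np.hypot(P[...,0]-.522,P[...,1]-.2043)<.04)&(Z>.124)&(Z<.14)
r=cv2.minAreaRect(P[m][:,:2].astype(np.float32)*1000);print(m.sum(),r)
E
```

```text
t: 4.65
tcp_pos: [0.5243, 0.2053, 0.1056]
tool_rot: [0.625, 0.78, 0.001, 0.001]
force: [0.0, 2.0, 5.2]
finger_gap: 0.128
gripper_force: 60.7
t: 5.15
tcp_pos: [0.5229, 0.2046, 0.1047]
tool_rot: [0.626, 0.78, -0.0, -0.0]
force: [-0.5, -0.2, 0.4]
finger_gap: 0.957
gripper_force: 0.0
t: 5.65
tcp_pos: [0.5225, 0.2046, 0.1893]
tool_rot: [0.626, 0.78, -0.001, -0.001]
force: [0.6, 0.5, -0.3]
finger_gap: 0.995
gripper_force: 0.0
t: 6.15
tcp_pos: [0.5475, 0.0945, 0.2293]
tool_rot: [0.625, 0.78, 0.0, 0.0]
force: [0.7, 0.4, 0.4]
finger_gap: 1.0
gripper_force: 0.0
t: 6.65
tcp_pos: [0.5642, 0.018, 0.2288]
tool_rot: [0.626, 0.78, 0.0, -0.001]
force: [-0.3, -0.1, 0.1]
finger_gap: 0.994
gripper_force: 0.0
t 6.65 p [0.5642 0.018  0.2288] yaw 12.49 q [-0.17  0.45  1.59  0.    1.1  -0.38] F [-0.3 -0.1  0.1] gap 0.994 0.0
shift frac [ 4.772 -0.022  3.125] turn frac [-0.0004 -0.0008  0.0032]
125 ((522.2979736328125, 204.4415283203125), (13.144747734069824, 45.53553009033203), 14.970504760742188)
```

View pics/crop2.png

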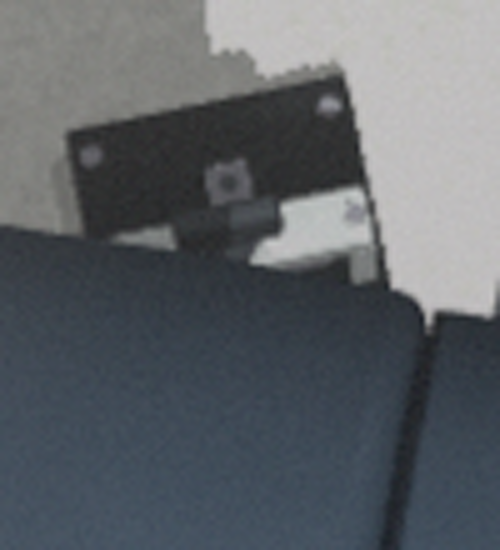

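The wing now lies square across the strip, along the bridge at crop (230,215). It measures 105° against the strip's 12.2°, so the screw stands at about 1.52 rad. The strip's end at (228,182) has not moved, and the gripper is clear. Handing in.

```bash
python3 -c "
from station import manip
print(manip.sign_off())"
```

```text
the job is handed in; nothing more can be done
None
```

I turned the wing screw on the knife with the strip to about 1.52 rad, inside the 1.34 to 1.8 rad window, let go of it and handed the job in at about 6.7 s; the strip's visible end had not moved, the blade's force on it was not measured directly, and no verdict was returned.

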